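# Rehang the lift-off door of a parts cabinet and cam it shut

## Task

Take the blue lift-off door out of its wooden stand and, keeping hold of it, lower it onto the grey parts cabinet so that both hinge sockets go fully down over the two upright pintles, the door nearly shut. Then let go and turn the red cam latch on the cabinet's top a quarter turn clockwise, so that it hooks the door's keeper pin and draws the door shut against its stops. Leave the three loose pipe fittings on the bench where they are.

Things in the scene. Friction and masses are not known exactly. Their poses are not given: they have to be found in the camera images.
- cabinet: Fixed grey steel cabinet, 120 (x) x 260 (y) x 148 (z) mm, origin under its centre, z up. Its open front is the plane x = +60 mm in its frame and faces +x. A sill under the door's free edge (y 45 to 95 mm) is 16.5 mm high.
- stop (a point): Face of the upper of two rubber stops, at (69, 90, 125) mm in the cabinet's frame, 9 mm proud of the front; the shut door's inner face touches them. Between them a soft sprung plunger (2 to 3 N) stands 5 mm prouder, so a free door rests about 5 mm ajar at its free edge.
- hinge_nominal (a point): Point on the cabinet, (75, -115, 38) mm in its frame: NOMINAL foot of the lower pintle (axis, at the shoulder where the lower socket rests when home). The real hinge strip with both pintles is screwed through slots and sits up to 8 mm to either side of this along the cabinet's y (true along x and z). That shift is not reported: feel for it, or look.
- hinge_nominal_top (a point): The same for the upper pintle, 80 mm higher. Pintles: brass, 10 mm diameter, 14 mm tall, the top 3 mm tapering to 7 mm diameter, each on a steel bracket 8 mm thick and 14 mm wide. Play in the sockets is 0.8 mm all round; sockets that miss by more than about 2 mm stand on the pintle tips, 14 mm too high.
- door: Loose blue door, 0.3 to 0.52 kg. Origin on its hinge axis, level with the panel's lower edge; z up, y from hinge to free edge, x out of the outer face. Panel: x -6 to 6, y 24 to 214, z 0 to 130 mm. It starts upright in the stand's slot. Hung and shut, its axes are parallel to the cabinet's and its origin is 18 mm above the bench; opening turns it clockwise from above.
- door_socket_top (a point): Centre of the lower mouth of the upper socket, (0, 0, 100) mm in the door's frame. Bring the sockets in from in front of the cabinet, less than 50 mm above their seats, then lower.
- door_socket (a point): Centre of the lower mouth of the door's lower hinge socket, (0, 0, 20) mm in the door's frame; it must come to the foot of the lower pintle. Each socket is an upright bore, 11.6 mm diameter, through a steel hinge block 18 mm high that reaches from y = -20 mm to the panel at y = 24 mm.
- door_handle (a point): Centre of the grip bar on the door's top: a black bar 12 mm thick (door x), 64 mm long (door y), 22 mm high, its underside 25 mm above the panel's top edge on two posts near its ends (y 82 and 134 mm). At (0, 108, 166) mm in the door's frame; the door roughly balances here.
- door_pin (a point): Top of the brass keeper pin (8 mm diameter, standing 15 mm above the panel's top edge), at (0, 202, 145) mm in the door's frame.
- cam (a joint): Angle of the cam latch: 0 open (as it starts, up to 0.15), pi/2 closed, growing clockwise from above. Turns stiffly (0.06 N m), stays where it is left. Its steel hook sweeps 5 to 14 mm above the cabinet's top; open, it is clear of the door coming down; closing, it catches the pin from outside if that is less than about 7 mm from shut, and draws it in.
- cam_grip (a point): On the cam's upright axis, (41, 87, 186) mm in the cabinet's frame, the height to grip its red bar: 14 mm thick, 44 mm long, from 14 to 52 mm above the cabinet's top. The bar's length is this point's x axis: along the cabinet's x when the cam is at 0, turning with it.
- stand: Fixed wooden stand 90 x 160 mm, origin under its centre; slot 15 mm wide along its y between two rails 42 mm high; slot floor 12 mm high.
- coupling: Loose black pipe coupling standing on end, 52 mm diameter, 50 mm high; origin under its centre. Leave alone.
- tee: Loose white pipe tee, 70 x 53 x 34 mm; origin under its centre. Leave alone.
- endcap: Loose black end cap, 48 mm diameter, 34 mm high; origin under its centre. Leave alone.
There are look-alikes about, which are no part of the job. There is more than one size of the door; the one meant has the size given above.

How it is judged:
On the way, in this order (a step that is already met when the one before it is completed fails the run):
1. the door, still held in the fingers, is lowered until both sockets are home on the pintles (within 3 mm of full depth, upright), the cam still open (z of door_socket in the frame of cabinet between 0.034 and 0.041 m and horizontal distance between door_socket and hinge_nominal below 0.0115 m and angle between door's own z axis and vertical below 0.04 rad and contact force between the fingers and door above 0.3 N and value of joint cam below 0.5 rad), for 0.2 s.
2. the cam is turned closed and has drawn the door shut (value of joint cam above 1.2 rad and x of door_pin in the frame of cabinet below 0.078 m), for 0.2 s.
At the end, for the whole second after the job is handed in: The door hangs on both pintles (sockets within 3 mm of full depth, tilt under 0.04 rad), its keeper pin is within 3 mm of the shut position held by the cam turned past 1.2 rad, and the door is at rest and released (all of step 2 and z of door_socket in the frame of cabinet between 0.034 and 0.041 m and horizontal distance between door_socket and hinge_nominal below 0.0115 m and angle between door's own z axis and vertical below 0.04 rad and x of door_pin in the frame of cabinet above 0.07 m and linear speed of door below 0.02 m/s); the robot touches nothing.
It fails at once if a loose fitting on the bench is moved more than 25 mm (distance of any of coupling, tee, endcap from where it was at the start of the episode above 0.025 m).
It also fails if it takes over 72 s, if anything falls off the work surface, if the arm or the gripper's body presses on something with over 40 N, if the wrist force passes 120 N, or if a joint passes its speed limit or range.

## Robot

A 7-joint arm with a two-finger parallel gripper is mounted at the origin on the work surface. World frame = base frame: x ahead of the robot, y to its left, z up, the work surface at z = 0. Lengths are in m, angles in rad, forces in N, time in s.
With the tool pointing down it reaches from about 0.4 to 0.9 m from the base axis. Payload 5.5 kg.
Tool frame: the origin (TCP) lies at the very end of the fingers, on their centre line; the grasp point (between the pads) lies manip.hold_point_z behind it (manip.hold_point_z is the distance from the TCP to the grasp point, in m); z points along the fingers, x is the direction in which the jaws open and shut, and the axes are right-handed (so a half turn about z gives the same grasp; the last joint's range is limited). The gripper opens to 92 mm and grips with 3 to 60 N. Pads are 19 mm wide; open, the fingers measure 130 mm over their backs; the gripper's body (75 mm by 190 mm) begins 47 mm behind the grasp point.
Start: joints at [-1.014, 0.501, -0.427, 1.55, 0.221, 1.138, -0.21], TCP at [0.188, 0.622, 0.227] pointing down, gripper open.
Joint ranges: [-2.88, 2.88], [-0.31, 2.03], [-1.54, 1.56], [0.2, 2.42], [-1.41, 4.55], [0.19, 2.02], [-2.57, 2.57]. Speed limits (rad/s): [2.57, 2.57, 3.14, 3.14, 3.14, 3.14, 3.14].

## Interface

Orientations are given as a unit quaternion [w, x, y, z].
In Python, from cell import manip gives the robot as it stands.
- The arm moves only by the tool send_rows, never from a script. Its argument "deltas" is a list of rows, each an object with "claw": the closure, from 0 (fully open) to 1 (shut); "delta_pos": the shift along the tool's x, y, z in mm, a list of three; "rot": the turn, a rotation vector about the tool's x, y, z in degrees, a list of three. A call has 1 to 20 rows; each row is the pose to reach, as a shift and turn from the pose commanded when the call began, along the tool's axes at that moment; what a row does not reach only later rows make up. A row lasts 1/10 s, in which the tool goes at most 50 mm and 8.59 degrees, less where a joint would pass 70% of its speed; a pose out of reach is approached as far as the arm can. A call with a gripper value outside its range is refused whole. The fingers move at their own pace and stop on an object; "squeeze" is the grip in N (left out, the last holds). Time passes only in rows, so rows that repeat a pose let the fingers close. It gives the time, the measured TCP pose, the force and the opening at its end, in the units of the state.
- manip.sense(): the state, without advancing time (a new reading comes with each control period).
- manip.read_camera(name): name is "scene" or "top" or "wrist"; returns a dict with "color" (400x640x3 uint8, blue, green, red), "z_map" (400x640 float32, m along the optical axis (not along the pixel's ray), 0 where there is no reading), "intrinsics" (3x3 intrinsics, pixels), "xyz" and "orientation" of the camera in the world; the wrist camera has in their place "mount" (4x4, takes a point from camera to tool coordinates, whose origin is the TCP and whose axes are the tool frame's). Camera axes: x right, y down, z forward; pixel columns grow to the right and rows downward; lengths in m; the calibration is good to about 2 mm. A picture is of the moment at which its call begins: read the wrist's pose just before it.
- manip.job_done(): hands the job in, once; it reports no verdict.
Trained networks look in the newest picture that a camera, given by its name, has taken for a name from the list of things; names that differ only in an ending like _2 or _b are one class to them, and where a whole thing is asked for, a point or a joint stands for the part that bears it (a point fixed in the world has none). Each returns a list of dicts, best first, with "score" (0 to 1); they miss things now and then, are a little off and sometimes report something else, mostly with a low value. They report only what shows in the picture. A call takes as long as a camera call. They do not tell look-alikes from the thing itself.
- manip.outline_of(camera, label): "pixels" (400x640 bool, what is visible of it) and "uv" ([column, row] in pixels, amid what is visible of it).
The state is a dict: "clock": time; "joint_positions": joint angles; "joint_vel": joint speeds; "joint_torque": joint torques, N m; "ee_pos": TCP position; "ee_rot": TCP orientation; "force": force on the tool from outside, world axes, zero at the start; "moment": the same for the moment, N m; "grip_width": finger opening in m.
Only numpy, scipy, OpenCV 4.12 (cv2) and the standard library are available. Lean on these libraries where they do the work, as an engineer would, in place of code of your own. Each camera call takes 0.05 s, during which the arm holds its last target. There are 200 camera calls.

## Working session

There is one attempt and no reset: what is moved stays moved. The work goes in short steps, Python scripts to look and compute and a tool call to move; the robot and the scene stay as the last step left them, time stands still between calls to the robot, and variables do not carry over. Pictures are saved under pics/ and viewed, about 8 in all and at most 12, crops included, and the job is handed in when it is done.

Besides the shell and the picture viewer there is one more tool, called after "Call:" as name([rows], argument=value, ...), one row to a line, values as JSON. send_rows: Moves the arm, as the interface text tells. Its arguments: {"type":"object","properties":{"deltas":{"type":"array"},"squeeze":{"type":"number"}},"required":["deltas"]}

```bash
mkdir -p pics; ls; cat > h.py <<'E'
import numpy as np, cv2
from cell import manip
from scipy.spatial.transform import Rotation as R
def rot(q): return R.from_quat([q[1],q[2],q[3],q[0]]).as_matrix()
def cam(name):
    s=manip.sense(); c=manip.read_camera(name)
    if 'mount' in c:
        T=np.eye(4);T[:3,:3]=rot(s['ee_rot']);T[:3,3]=s['ee_pos'];T=T@np.array(c['mount'])
    else:
        T=np.eye(4);T[:3,:3]=rot(c['orientation']);T[:3,3]=c['xyz']
    c['T']=T; z=c['z_map']; K=np.array(c['intrinsics'])
    v,u=np.mgrid[:z.shape[0],:z.shape[1]]
    P=np.stack([(u-K[0,2])/K[0,0]*z,(v-K[1,2])/K[1,1]*z,z],-1)
    c['P']=P@T[:3,:3].T+T[:3,3]; c['P'][z==0]=np.nan
    return c
def proj(c,p):
    q=(np.atleast_2d(p)-c['T'][:3,3])@c['T'][:3,:3]; K=np.array(c['intrinsics'])
    return np.c_[q[:,0]/q[:,2]*K[0,0]+K[0,2], q[:,1]/q[:,2]*K[1,1]+K[1,2]]
E
python3 - <<'E'
from h import *
s=manip.sense(); print(s, manip.hold_point_z)
for n in ['scene','top']:
    c=cam(n); cv2.imwrite(f'pics/{n}0.png',c['color']); print(n,c['T'].round(3))
    np.savez(f'{n}0.npz',P=c['P'],color=c['color'])
    for l in ['cabinet','door','stand','cam','coupling','tee','endcap','door_handle','hinge_nominal']:
        try:
            for o in manip.outline_of(n,l)[:3]:
                m=o['pixels']; print(l,round(o['score'],2),np.round(o['uv']),m.sum(),np.nanmedian(c['P'][m],0).round(3))
        except Exception as e: print(l,e)
E
```

```text
pics
{'clock': 0.0, 'joint_positions': array([-1.01382212,  0.50186305, -0.42677403,  1.55149289,  0.22081829,
        1.13828993, -0.21027257]), 'joint_vel': array([-0.00011367, -0.00133216,  0.00179531, -0.00165724,  0.0002897 ,
        0.0003204 , -0.00130135]), 'joint_torque': array([ 4.63876731e-04, -5.66590011e+01, -5.81579179e+00, -2.79106933e+01,
       -6.84721582e-02,  3.09701683e-02,  1.72646292e-04]), 'ee_pos': array([0.18806486, 0.62144246, 0.22564947]), 'ee_rot': array([ 5.76443506e-04,  8.02958793e-01,  5.96033710e-01, -8.12775889e-04]), 'force': array([ 0.22972995, -0.30562411, -0.46478534]), 'moment': array([0.00077687, 0.01653931, 0.01002328]), 'grip_width': 0.09161680685234397} 0.0188
scene [[-0.874  0.294 -0.386  1.067]
 [ 0.485  0.553 -0.677  0.969]
 [ 0.014 -0.779 -0.627  0.981]
 [ 0.     0.     0.     1.   ]]
cabinet 0.86 [292. 170.] 2830 [ 0.493 -0.127  0.124]
door 0.88 [342. 237.] 1661 [0.532 0.231 0.102]
door 0.63 [320. 311.] 5610 [0.729 0.433 0.117]
door 0.57 [423. 228.] 4472 [0.288 0.308 0.106]
stand 0.71 [334. 261.] 766 [0.552 0.237 0.016]
stand 0.44 [340
[... 791 characters left out ...]
5.500e-02]
 [-8.000e-03 -1.620e-01 -9.870e-01  1.759e+00]
 [ 0.000e+00  0.000e+00  0.000e+00  1.000e+00]]
cabinet 0.57 [398. 218.] 2902 [ 0.465 -0.204  0.147]
cabinet 0.3 [319. 156.] 143 [0.714 0.052 0.037]
door 0.95 [246. 270.] 704 [0.28  0.306 0.171]
door 0.69 [282. 203.] 580 [0.524 0.203 0.126]
door 0.58 [220. 146.] 1604 [0.72  0.425 0.129]
stand 0.83 [274. 210.] 527 [0.504 0.229 0.015]
cam 0.66 [375. 198.] 64 [ 0.526 -0.126  0.197]
tee 0.55 [371. 161.] 235 [ 0.699 -0.129  0.03 ]
endcap 0.65 [289. 157.] 117 [0.708 0.186 0.032]
door_handle 0.89 [278. 202.] 493 [0.524 0.204 0.128]
door_handle 0.8 [217. 148.] 1533 [0.72  0.424 0.135]
hinge_nominal 0.65 [394. 218.] 3009 [ 0.464 -0.204  0.147]
```

View pics/scene0.png

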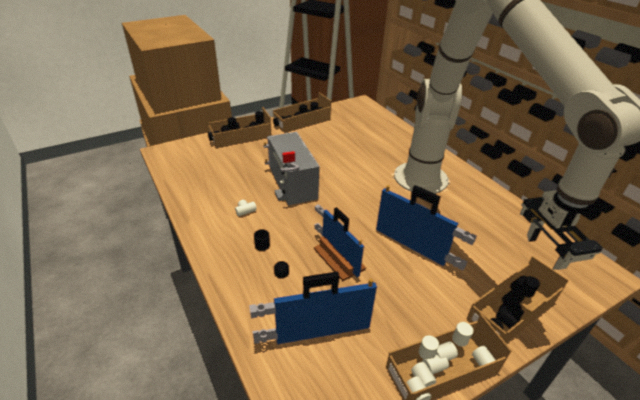

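View pics/top0.png

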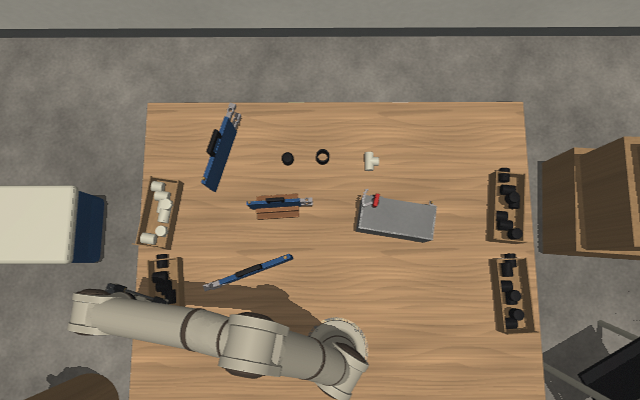

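The scene view shows the wanted door in its stand at about (340,240), and two look-alike doors that stand free. The cabinet is at (292,170) with its red cam at (289,158). The top view puts the stand at (280,205) with its hinge end to the right (-y), and the cabinet at (397,218) with its front facing up (+x).

```bash
python3 - <<'E'
from h import *
out={}
Ps=[];Cs=[]
for n in ['scene','top']:
    d=np.load(f'{n}0.npz');P=d['P'].reshape(-1,3);C=d['color'].reshape(-1,3).astype(int)
    ok=np.isfinite(P[:,0]);P=P[ok];C=C[ok]
    box=lambda x0,x1,y0,y1,z0,z1:(P[:,0]>x0)&(P[:,0]<x1)&(P[:,1]>y0)&(P[:,1]<y1)&(P[:,2]>z0)&(P[:,2]<z1)
    q=P[box(.35,.65,-.4,-.03,.142,.153)]
    r=cv2.minAreaRect(q[:,:2].astype(np.float32)*1000); print(n,'cab',len(q),r, np.median(q[:,2]))
    red=box(.4,.65,-.25,0,.155,.22)&(C[:,2]>120)&(C[:,1]<80); q=P[red]; print(' red',len(q),q.mean(0),cv2.minAreaRect(q[:,:2].astype(np.float32)*1000))
    b=box(.45,.65,.0,.35,.03,.2)
    blue=b&(C[:,0]>1.5*C[:,2])&(C[:,0]>40); q=P[blue]
    v=np.linalg.svd(q[:,:2]-q[:,:2].mean(0))[2][0]; t=(q[:,:2]-q[:,:2].mean(0))@v
    print(' panel',len(q),q.mean(0),'dir',v,'deg',np.degrees(np.arctan2(v[1],v[0])),'ext',t.min(),t.max(),q[:,2].min(),q[:,2].max(), 'mid',q[:,:2].mean(0)+v*(t.min()+t.max())/2)
    h=box(.45,.65,.0,.35,.168,.2); q=P[h]
    print(' handle',len(q),q.mean(0),q.min(0),q.max(0),cv2.minAreaRect(q[:,:2].astype(np.float32)*1000))
E
```

```text
scene cab 1048 ((469.69476318359375, -211.27040100097656), (271.55914306640625, 122.98263549804688), 81.39940643310547) 0.14717522509912767
 red 33 [ 0.52676753 -0.12945236  0.19809925] ((526.2080078125, -129.6709747314453), (17.60482406616211, 39.12725067138672), 70.05018615722656)
 panel 1062 [0.53230499 0.23692548 0.09599808] dir [-0.06391822  0.99795514] deg 93.66474281011503 ext -0.10535081453872953 0.08810465058643865 0.030033481858818822 0.14590093555957107 mid [0.53285616 0.22832003]
 handle 140 [0.53076426 0.22064787 0.18206796] [0.51828899 0.18417665 0.16819775] [0.53640036 0.25061712 0.19132192] ((527.720458984375, 217.21600341796875), (15.706225395202637, 66.72740936279297), 3.665858268737793)
top cab 2104 ((475.74212646484375, -210.08729553222656), (263.7518615722656, 135.2157745361328), 80.29316711425781) 0.1477440796714895
 red 42 [ 0.52250446 -0.13152191  0.20034071] ((522.8007202148438, -131.15382385253906), (12.523588180541992, 40.968441009521484), 77.09251403808594)
 panel 315 [0.52237547 0.22576676 0.11070985] dir [ 0.06484126 -0.99789559] deg -86.28226119512537 ext -0.09157287295965161 0.09229724824700372 0.03535876266908011 0.19074389079784337 mid [0.52239895 0.22540533]
 handle 81 [0.52612306 0.21692084 0.18622446] [0.51885793 0.18620868 0.16834841] [0.53457314 0.24898714 0.19990983] ((526.7918090820312, 217.60012817382812), (12.954683303833008, 62.96822738647461), 3.637045383453369)
```

```bash
cat >> h.py <<'E'
def delta(p,yaw,hand=True):
    """tool-frame delta (mm, deg) to TCP at p, tool down, tool x at yaw deg"""
    s=manip.sense(); A=rot(s['ee_rot']); a=np.radians(yaw)
    B=np.array([[np.cos(a),np.sin(a),0],[np.sin(a),-np.cos(a),0],[0,0,-1]])
    d=A.T@(np.array(p)-s['ee_pos'])*1000; r=R.from_matrix(A.T@B).as_rotvec(degrees=True)
    print('delta',d.round(1),'rot',r.round(2),'| tool yaw',np.degrees(np.arctan2(A[1,0],A[0,0])).round(2),'tcp',s['ee_pos'].round(4)); return d,r
E
python3 - <<'E'
from h import *
c=cam('wrist'); print(np.array(c['mount']).round(3)); print(c['intrinsics'])
delta([.50,-.30,.40],0); delta([.50,-.30,.40],-10)
E
```

```text
[[ 1.    -0.001 -0.002  0.001]
 [ 0.001  0.953  0.304 -0.083]
 [ 0.001 -0.304  0.953 -0.158]
 [ 0.     0.     0.     1.   ]]
[[276.85529183   0.         315.64670038]
 [  0.         276.85529183 198.8120787 ]
 [  0.           0.           1.        ]]
delta [-792.4  565.4 -173.3] rot [-0.   -0.   73.17] | tool yaw 73.17 tcp [0.1882 0.6222 0.2267]
delta [-792.4  565.4 -173.3] rot [-0.   -0.   83.17] | tool yaw 73.17 tcp [0.1882 0.6222 0.2267]
```

```bash
python3 - <<'E'
from h import *
delta([.42,.25,.36],-10); delta([.50,-.15,.34],-10);delta([.56,-.42,.27],-10)
E
```

```text
delta [-289.1  329.6 -133.3] rot [-0.   -0.   83.17] | tool yaw 73.17 tcp [0.1882 0.6222 0.2267]
delta [-648.8  522.  -113.3] rot [-0.   -0.   83.17] | tool yaw 73.17 tcp [0.1882 0.6222 0.2267]
delta [-889.9  657.6  -43.3] rot [-0.   -0.   83.17] | tool yaw 73.17 tcp [0.1882 0.6222 0.2267]
```

Call:
send_rows([
  {"claw": 0, "delta_pos": [0, 0, -50], "rot": [0, 0, 0]},
  {"claw": 0, "delta_pos": [0, 0, -100], "rot": [0, 0, 0]},
  {"claw": 0, "delta_pos": [-36, 41, -133], "rot": [0, 0, 8]},
  {"claw": 0, "delta_pos": [-72, 82, -133], "rot": [0, 0, 16]},
  {"claw": 0, "delta_pos": [-108, 123, -133], "rot": [0, 0, 24]},
  {"claw": 0, "delta_pos": [-144, 164, -133], "rot": [0, 0, 32]},
  {"claw": 0, "delta_pos": [-180, 205, -133], "rot": [0, 0, 40]},
  {"claw": 0, "delta_pos": [-216, 246, -133], "rot": [0, 0, 48]},
  {"claw": 0, "delta_pos": [-252, 287, -133], "rot": [0, 0, 56]},
  {"claw": 0, "delta_pos": [-289, 330, -133], "rot": [0, 0, 64]},
  {"claw": 0, "delta_pos": [-330, 352, -130], "rot": [0, 0, 72]},
  {"claw": 0, "delta_pos": [-372, 374, -128], "rot": [0, 0, 80]},
  {"claw": 0, "delta_pos": [-414, 396, -126], "rot": [0, 0, 83]},
  {"claw": 0, "delta_pos": [-456, 418, -124], "rot": [0, 0, 83]},
  {"claw": 0, "delta_pos": [-498, 440, -120], "rot": [0, 0, 83]},
  {"claw": 0, "delta_pos": [-540, 462, -118], "rot": [0, 0, 83]},
  {"claw": 0, "delta_pos": [-580, 484, -115], "rot": [0, 0, 83]},
  {"claw": 0, "delta_pos": [-620, 505, -113], "rot": [0, 0, 83]},
  {"claw": 0, "delta_pos": [-649, 522, -113], "rot": [0, 0, 83]},
  {"claw": 0, "delta_pos": [-649, 522, -113], "rot": [0, 0, 83]},
])

```text
clock: 3.05
ee_pos: [0.4994, -0.1581, 0.3399]
ee_rot: [0.002, 0.996, -0.091, 0.0]
force: [0.3, -0.3, 1.2]
grip_width: 0.0918
```

Call:
send_rows([
  {"claw": 0, "delta_pos": [0, 0, 0], "rot": [0, 0, 0]},
  {"claw": 0, "delta_pos": [0, 0, 0], "rot": [0, 0, 0]},
  {"claw": 0, "delta_pos": [0, 0, 0], "rot": [0, 0, 0]},
])

```text
clock: 3.35
ee_pos: [0.5001, -0.1482, 0.3397]
ee_rot: [-0.0, 0.996, -0.084, -0.0]
force: [0.4, -0.8, 0.2]
grip_width: 0.0919
```

```bash
cat > look.py <<'E'
from h import *
import sys
n=sys.argv[1]; c=cam('wrist'); cv2.imwrite(f'pics/{n}.png',c['color']); np.savez(f'{n}.npz',P=c['P'],color=c['color'],T=c['T'],K=c['intrinsics'],z=c['z_map'])
P=c['P'].reshape(-1,3);C=c['color'].reshape(-1,3).astype(int);ok=np.isfinite(P[:,0]);P=P[ok];C=C[ok]
q=P[(abs(P[:,2]-.148)<.004)&(P[:,1]<-.03)&(P[:,0]<.6)&(P[:,0]>.37)&(P[:,1]>-.4)]
print('cab',len(q),cv2.minAreaRect(q[:,:2].astype(np.float32)*1000),q[:,2].mean())
E
python3 look.py w1; python3 -c "
from h import *
print(manip.sense()['clock'],manip.sense()['joint_positions'].round(2))
delta([.56,-.42,.27],-10)"
```

```text
cab 12605 ((471.7445068359375, -213.37734985351562), (261.04718017578125, 122.43465423583984), 81.02961730957031) 0.14839739898505708
3.4 [-0.07  0.14  0.35  1.75 -0.05  1.26  0.12]
delta [104.7 257.8  69.6] rot [-0.04 -0.    0.34] | tool yaw -9.66 tcp [ 0.5    -0.1483  0.3398]
```

View pics/w1.png

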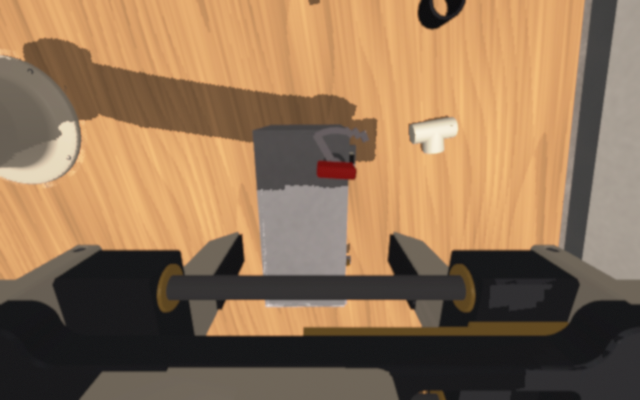

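The wrist view shows the cabinet top spanning about (255..350, 130..305), the red cam bar at (336,170) and the tee at (433,130). The measured top is 261 x 122 mm, which matches 260 x 120. Now the hinge from close up.

Call:
send_rows([
  {"claw": 0, "delta_pos": [30, 43, 10], "rot": [0, 0, 0]},
  {"claw": 0, "delta_pos": [60, 86, 20], "rot": [0, 0, 0]},
  {"claw": 0, "delta_pos": [80, 130, 30], "rot": [0, 0, 0]},
  {"claw": 0, "delta_pos": [95, 172, 40], "rot": [0, 0, 0]},
  {"claw": 0, "delta_pos": [105, 215, 55], "rot": [0, 0, 0]},
  {"claw": 0, "delta_pos": [105, 258, 70], "rot": [0, 0, 0]},
  {"claw": 0, "delta_pos": [105, 258, 70], "rot": [0, 0, 0]},
  {"claw": 0, "delta_pos": [105, 258, 70], "rot": [0, 0, 0]},
  {"claw": 0, "delta_pos": [105, 258, 70], "rot": [0, 0, 0]},
  {"claw": 0, "delta_pos": [105, 258, 70], "rot": [0, 0, 0]},
])

```text
clock: 4.4
ee_pos: [0.5611, -0.42, 0.2706]
ee_rot: [-0.0, 0.996, -0.084, 0.001]
force: [-0.2, 0.6, 0.4]
grip_width: 0.0918
```

```bash
python3 look.py w2; python3 - <<'E'
from h import *
d=np.load('w2.npz'); c=dict(T=d['T'],intrinsics=d['K'])
yaw=np.radians(-8.97); Rz=np.array([[np.cos(yaw),-np.sin(yaw),0],[np.sin(yaw),np.cos(yaw),0],[0,0,1]]); o=np.array([.4717,-.2134,0])
im=d['color'].copy()
P=(d['P'].reshape(-1,3)-o)@Rz; ok=np.isfinite(P[:,0])&(P[:,0]>.063)&(P[:,0]<.09)&(abs(P[:,1]+.115)<.03)&(P[:,2]>.02)&(P[:,2]<.145)
q=P[ok]; print(len(q)); 
for z0 in [.03,.04,.11,.115,.118,.122,.126,.13,.135]:
    m=abs(q[:,2]-z0)<.003
    if m.sum(): print(z0,m.sum(),(q[m].min(0)*1000).round(1),(q[m].max(0)*1000).round(1),(q[m].mean(0)*1000).round(1))
uv=proj(c,o+np.array([.075,-.115,.132])@Rz.T)[0]; print(uv)
u,v=uv.round().astype(int); w=60
crop=im[max(0,v-w):v+w,u-w:u+w]; cv2.imwrite('pics/w2c.png',cv2.resize(crop,None,fx=5,fy=5,interpolation=cv2.INTER_CUBIC)); print('crop origin',u-w,max(0,v-w))
E
```

```text
cab 17925 ((460.9625549316406, -283.85223388671875), (116.23255920410156, 124.33100891113281), 80.4860610961914) 0.1481696268489902
312
0.03 1 [  80.9 -122.6   32. ] [  80.9 -122.6   32. ] [  80.9 -122.6   32. ]
0.04 51 [  63.1 -122.4   37.1] [  80.7 -109.1   42.9] [  76.3 -114.5   38.4]
0.11 1 [  80.8 -110.8  112.9] [  80.8 -110.8  112.9] [  80.8 -110.8  112.9]
0.115 58 [  63.  -122.1  112.9] [  81.1 -109.5  118. ] [  73.6 -114.8  117. ]
0.118 142 [  63.  -122.2  115. ] [  81.1 -109.5  120.5] [  71.8 -115.4  118.2]
0.122 31 [  63.  -122.1  119. ] [  80.3 -109.5  124.3] [  71.5 -116.   120. ]
0.126 9 [  74.9 -120.5  123.1] [  78.7 -111.5  128.4] [  77.5 -115.7  126.7]
0.13 68 [  69.1 -120.5  127.2] [  78.4 -111.4  132.8] [  74.4 -115.9  130.9]
0.135 24 [  71.5 -119.3  132.1] [  77.  -112.4  133.7] [  74.2 -116.1  132.7]
[270.25024977 119.6353595 ]
crop origin 210 60
```

View pics/w2c.png

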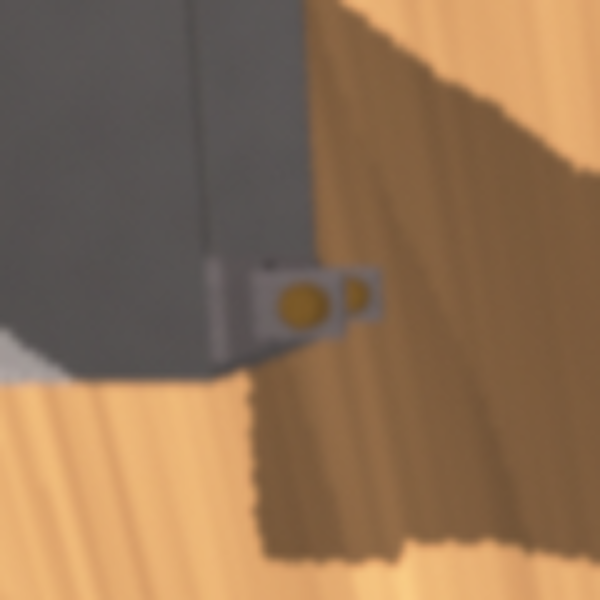

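The crop shows the upper pintle tip at about (271,121) in the full picture, with the lower one just to its right. From depth it lies at about (74.2, -116) mm in the cabinet frame, so the shift is small, around -1 mm. Now the door from above.

```bash
python3 - <<'E'
from h import *
delta([.5336,.1147,.27],3.65)
E
```

```text
delta [-116.5 -522.8    0.8] rot [ -0.03  -0.1  -13.29] | tool yaw -9.64 tcp [ 0.5609 -0.4202  0.2706]
```

Call:
send_rows([
  {"claw": 0, "delta_pos": [-10, -45, -10], "rot": [0, 0, -2]},
  {"claw": 0, "delta_pos": [-20, -90, -20], "rot": [0, 0, -4]},
  {"claw": 0, "delta_pos": [-30, -135, -20], "rot": [0, 0, -6]},
  {"claw": 0, "delta_pos": [-40, -180, -20], "rot": [0, 0, -8]},
  {"claw": 0, "delta_pos": [-50, -225, -20], "rot": [0, 0, -10]},
  {"claw": 0, "delta_pos": [-60, -270, -20], "rot": [0, 0, -12]},
  {"claw": 0, "delta_pos": [-70, -315, -20], "rot": [0, 0, -13.3]},
  {"claw": 0, "delta_pos": [-80, -360, -20], "rot": [0, 0, -13.3]},
  {"claw": 0, "delta_pos": [-90, -405, -20], "rot": [0, 0, -13.3]},
  {"claw": 0, "delta_pos": [-100, -450, -15], "rot": [0, 0, -13.3]},
  {"claw": 0, "delta_pos": [-110, -490, -5], "rot": [0, 0, -13.3]},
  {"claw": 0, "delta_pos": [-116.5, -523, 0], "rot": [0, 0, -13.3]},
  {"claw": 0, "delta_pos": [-116.5, -523, 0], "rot": [0, 0, -13.3]},
  {"claw": 0, "delta_pos": [-116.5, -523, 0], "rot": [0, 0, -13.3]},
  {"claw": 0, "delta_pos": [-116.5, -523, 0], "rot": [0, 0, -13.3]},
  {"claw": 0, "delta_pos": [-116.5, -523, 0], "rot": [0, 0, -13.3]},
])

```text
clock: 6.05
ee_pos: [0.5341, 0.1115, 0.2702]
ee_rot: [0.0, 1.0, 0.029, 0.0]
force: [0.9, 0.7, 1.2]
grip_width: 0.0918
```

```bash
python3 look.py w3; python3 - <<'E'
from h import *
d=np.load('w3.npz');P=d['P'].reshape(-1,3);C=d['color'].reshape(-1,3).astype(int)
ok=np.isfinite(P[:,0])&(P[:,0]>.48)&(P[:,0]<.6)&(P[:,1]>.05)&(P[:,1]<.36);P=P[ok];C=C[ok]
def rect(n,m):
    q=P[m].astype(np.float32)
    if len(q)>5: print(n,len(q),[np.round(a,1) for a in cv2.minAreaRect(q[:,:2]*1000)],q[:,2].min(),q[:,2].max(),np.median(q,0))
z=P[:,2]
rect('handletop',(z>.184)&(z<.195)&(P[:,1]>.17))
blue=(C[:,0]>1.5*C[:,2])
rect('paneltop',(z>.137)&(z<.147)&blue)
rect('hingetop',(z>.124)&(z<.135)&(P[:,1]<.145)&(P[:,1]>.075))
rect('pin',(z>.15)&(z<.165)&(P[:,1]>.28))
print(manip.sense()['ee_pos'])
cv2.imwrite('pics/w3c.png',cv2.resize(d['color'][:280,200:440],None,fx=2,fy=2))
E
```

```text
cab 117 ((453.3915100097656, -77.75410461425781), (6.060296058654785, 42.07435989379883), 87.62184143066406) 0.1468253066504972
handletop 1259 [array([528.7, 214.9]), array([11.6, 63.7]), np.float64(3.7)] 0.18619823 0.19185884 [0.5288979  0.21649456 0.18906455]
paneltop 976 [array([529.3, 209.9]), array([ 11. , 156.7]), np.float64(3.4)] 0.13932663 0.14432003 [0.52927434 0.25773472 0.14222533]
hingetop 401 [array([535.7, 107.9]), array([17. , 41.4]), np.float64(2.3)] 0.12414686 0.13246365 [0.5356289  0.10410589 0.13018173]
[0.53412797 0.1115682  0.27016772]
```

View pics/w3c.png

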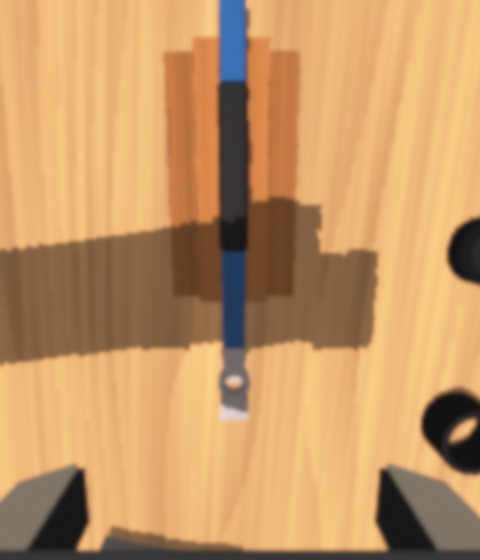

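```bash
python3 - <<'E'
from h import *
def ray(f,u,v,z):
    d=np.load(f);T=d['T'];K=d['K'];r=T[:3,:3]@np.array([(u-K[0,2])/K[0,0],(v-K[1,2])/K[1,1],1]);t=(z-T[2,3])/r[2];return T[:3,3]+t*r
# sub-pixel hole centre: bright pixels inside hinge
s=ray('w3.npz',316.3,190.3,.130); p=ray('w2.npz',270.8,120.9,.132)
print('socket',s,'pintle',p)
h=np.array([.5287,.2149]); v=h-s[:2]; print(np.linalg.norm(v),np.degrees(np.arctan2(v[1],v[0])))
delta([.5287,.2149,.30],3.65);delta([.5287,.2149,.178-.0188],3.65)
E
```

```text
socket [0.53541024 0.10954227 0.13      ] pintle [ 0.52813824 -0.34001109  0.132     ]
0.10557119810238016 93.64424733121649
delta [   0.6 -103.5  -29.8] rot [ 0.01 -0.04 -0.3 ] | tool yaw 3.35 tcp [0.5341 0.1116 0.2702]
delta [   0.5 -103.5  111. ] rot [ 0.01 -0.04 -0.3 ] | tool yaw 3.35 tcp [0.5341 0.1116 0.2702]
```

The socket hole shows at full-picture pixel (316,190) and the handle at about (316,83). Allowing for the view down the bore, the socket is 108 mm from the handle, as it should be. Next I move over the handle and grip it.

Call:
send_rows([
  {"claw": 0, "delta_pos": [0.3, -50, 0], "rot": [0, 0, -0.3]},
  {"claw": 0, "delta_pos": [0.5, -100, 0], "rot": [0, 0, -0.3]},
  {"claw": 0, "delta_pos": [0.5, -103.5, 0], "rot": [0, 0, -0.3]},
  {"claw": 0, "delta_pos": [0.5, -103.5, 0], "rot": [0, 0, -0.3]},
  {"claw": 0, "delta_pos": [0.5, -103.5, 0], "rot": [0, 0, -0.3]},
  {"claw": 0, "delta_pos": [0.5, -103.5, 0], "rot": [0, 0, -0.3]},
])

```text
clock: 6.7
ee_pos: [0.5287, 0.2139, 0.2698]
ee_rot: [0.0, 1.0, 0.031, 0.0]
force: [0.5, -0.7, 0.7]
grip_width: 0.0922
```

```bash
python3 - <<'E'
from h import *
delta([.5287,.2149,.159],3.65); print(manip.sense()['joint_vel'].round(3))
E
```

```text
delta [  0.   -1.1 110.8] rot [ 0.04 -0.01 -0.08] | tool yaw 3.57 tcp [0.5287 0.2139 0.2698]
[ 0.001 -0.002 -0.004  0.    -0.002  0.001 -0.001]
```

Call:
send_rows([
  {"claw": 0, "delta_pos": [0, -1, 40], "rot": [0, 0, 0]},
  {"claw": 0, "delta_pos": [0, -1, 75], "rot": [0, 0, 0]},
  {"claw": 0, "delta_pos": [0, -1, 100], "rot": [0, 0, 0]},
  {"claw": 0, "delta_pos": [0, -1, 111], "rot": [0, 0, 0]},
  {"claw": 0, "delta_pos": [0, -1, 111], "rot": [0, 0, 0]},
  {"claw": 0, "delta_pos": [0, -1, 111], "rot": [0, 0, 0]},
  {"claw": 1, "delta_pos": [0, -1, 111], "rot": [0, 0, 0]},
  {"claw": 1, "delta_pos": [0, -1, 111], "rot": [0, 0, 0]},
  {"claw": 1, "delta_pos": [0, -1, 111], "rot": [0, 0, 0]},
  {"claw": 1, "delta_pos": [0, -1, 111], "rot": [0, 0, 0]},
  {"claw": 1, "delta_pos": [0, -1, 111], "rot": [0, 0, 0]},
  {"claw": 1, "delta_pos": [0, -1, 111], "rot": [0, 0, 0]},
  {"claw": 1, "delta_pos": [0, -1, 111], "rot": [0, 0, 0]},
  {"claw": 1, "delta_pos": [0, -1, 111], "rot": [0, 0, 0]},
], squeeze=45)

```text
clock: 8.1
ee_pos: [0.528, 0.2172, 0.1586]
ee_rot: [0.0, 0.999, 0.033, -0.0]
force: [0.9, -0.5, -0.6]
grip_width: 0.0325
```

```bash
python3 look.py w4; cat > held.py <<'E'
from h import *
import sys
d=np.load(sys.argv[1]);s=manip.sense();A=rot(s['ee_rot'])
P=(d['P'].reshape(-1,3)-s['ee_pos'])@A; P=P*1000; C=d['color'].reshape(-1,3).astype(int)
# tool frame, tool z down; handle top at z=18.8-11... below TCP negative
zp=lambda n,m: print(n,m.sum(), [np.round(a,2) for a in cv2.minAreaRect(P[m][:,:2].astype(np.float32))] if m.sum()>4 else '', np.median(P[m],0).round(1) if m.sum() else '')
ok=np.isfinite(P[:,0])&(abs(P[:,0])<25)
blue=(C[:,0]>1.5*C[:,2])
zp('handletop',ok&(abs(P[:,2]+29.8)<4)&(P[:,1]>-40)&(P[:,1]<-11))
pt=ok&blue&(abs(P[:,2]-17.2)<4); zp('paneltop',pt)
q=P[pt]; 
if len(q)>20:
    f=np.polyfit(q[:,1],q[:,0],1); print('paneltop x at y=-94,0:',np.polyval(f,[-94,0,108]).round(2),'deg',np.degrees(f[0]).round(2),'z',np.polyfit(q[:,1],q[:,2],1).round(3))
zp('pin',ok&(P[:,2]<13)&(P[:,2]>-6)&(P[:,1]<-80)&(P[:,1]>-110))
print(s['clock'],s['ee_pos'].round(4),s['force'].round(1),s['moment'].round(2),s['grip_width'])
E
python3 held.py w4.npz
```

```text
cab 0 ((0.0, 0.0), (0.0, 0.0), 0.0) nan
handletop 1056 [array([ -0.05, -20.73]), array([19.31, 49.88]), np.float64(89.92)] [  0.5 -19.3 -30.4]
paneltop 1923 [array([  0.8 , -65.53]), array([11.48, 74.47]), np.float64(0.49)] [  1.2 -66.   16.4]
paneltop x at y=-94,0: [1.09 0.89 0.65] deg -0.12 z [-3.0000e-03  1.6148e+01]
pin 179 [array([  0.9 , -91.72]), array([7.66, 7.08]), np.float64(89.76)] [  1.2 -91.5   1.6]
8.15 [0.528  0.2172 0.1587] [-0.7  0.4 -0.1] [-0.06  0.01 -0.06] 0.028768999371400837look.py:6: RuntimeWarning: Mean of empty slice.
  print('cab',len(q),cv2.minAreaRect(q[:,:2].astype(np.float32)*1000),q[:,2].mean())
  ret = ret.dtype.type(ret / rcount)
```

View pics/w4.png

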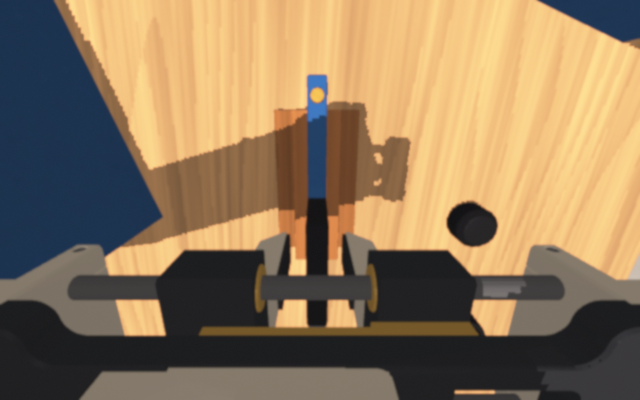

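The wrist view shows the fingers astride the handle at about (317,255) and the pin at (317,95). The fingers are still closing.

Call:
send_rows([
  {"claw": 1, "delta_pos": [0, 0, 0], "rot": [0, 0, 0]},
  {"claw": 1, "delta_pos": [0, 0, 0], "rot": [0, 0, 0]},
  {"claw": 1, "delta_pos": [0, 0, 0], "rot": [0, 0, 0]},
  {"claw": 1, "delta_pos": [0, 0, 0], "rot": [0, 0, 0]},
  {"claw": 1, "delta_pos": [0, 0, 0], "rot": [0, 0, 0]},
  {"claw": 1, "delta_pos": [0, 0, 0], "rot": [0, 0, 0]},
])

```text
clock: 8.75
ee_pos: [0.5281, 0.2172, 0.1587]
ee_rot: [-0.0, 0.999, 0.033, 0.0]
force: [0.6, 0.3, -2.2]
grip_width: 0.0118
```

```bash
python3 look.py w5 2>/dev/null >/dev/null; python3 held.py w5.npz
```

```text
handletop 968 [array([  0.35, -20.71]), array([23.84, 19.39]), np.float64(0.1)] [  0.1 -20.1 -30.5]
paneltop 1940 [array([  0.56, -65.55]), array([11.  , 74.24]), np.float64(0.32)] [  0.6 -65.7  16.3]
paneltop x at y=-94,0: [0.66 0.41 0.13] deg -0.15 z [-4.0000e-03  1.6046e+01]
pin 181 [array([  0.38, -91.78]), array([7.08, 7.7 ]), np.float64(0.41)] [  0.7 -91.5   1.4]
8.8 [0.5281 0.2172 0.1587] [ 1.2 -0.5 -0.5] [-0.05 -0.24 -0.01] 0.011843920413262696
```

Gripped, and the camera's sideways bias in the tool is only about 0.5 mm. Next I plan the carry.

```bash
python3 - <<'E'
from h import *
delta([.5281,.2172,.22],3.6);delta([.61,.06,.22],-3);delta([.617,-.242,.22],-10.6)
E
```

```text
delta [  0.1   0.  -61.3] rot [-0.   -0.    0.17] | tool yaw 3.77 tcp [0.5281 0.2172 0.1587]
delta [ 71.4 162.3 -61.3] rot [-0.   -0.    6.77] | tool yaw 3.77 tcp [0.5281 0.2172 0.1587]
delta [ 58.6 464.1 -61.3] rot [-0.   -0.   14.37] | tool yaw 3.77 tcp [0.5281 0.2172 0.1587]
```

Call:
send_rows([
  {"claw": 1, "delta_pos": [0, 0, -10], "rot": [0, 0, 0]},
  {"claw": 1, "delta_pos": [0, 0, -22], "rot": [0, 0, 0]},
  {"claw": 1, "delta_pos": [0, 0, -36], "rot": [0, 0, 0]},
  {"claw": 1, "delta_pos": [0, 0, -50], "rot": [0, 0, 0]},
  {"claw": 1, "delta_pos": [0, 0, -61], "rot": [0, 0, 0]},
  {"claw": 1, "delta_pos": [10, 10, -61], "rot": [0, 0, 0]},
  {"claw": 1, "delta_pos": [22, 30, -61], "rot": [0, 0, 1]},
  {"claw": 1, "delta_pos": [34, 55, -61], "rot": [0, 0, 2]},
  {"claw": 1, "delta_pos": [46, 80, -61], "rot": [0, 0, 3]},
  {"claw": 1, "delta_pos": [58, 107, -61], "rot": [0, 0, 5]},
  {"claw": 1, "delta_pos": [68, 135, -61], "rot": [0, 0, 6]},
  {"claw": 1, "delta_pos": [71, 162, -61], "rot": [0, 0, 7]},
  {"claw": 1, "delta_pos": [71, 195, -61], "rot": [0, 0, 8]},
  {"claw": 1, "delta_pos": [70, 230, -61], "rot": [0, 0, 9]},
  {"claw": 1, "delta_pos": [68, 265, -61], "rot": [0, 0, 10]},
  {"claw": 1, "delta_pos": [66, 300, -61], "rot": [0, 0, 11]},
  {"claw": 1, "delta_pos": [64, 340, -61], "rot": [0, 0, 12]},
  {"claw": 1, "delta_pos": [62, 380, -61], "rot": [0, 0, 13]},
  {"claw": 1, "delta_pos": [60, 415, -61], "rot": [0, 0, 14]},
  {"claw": 1, "delta_pos": [59, 440, -61], "rot": [0, 0, 14.4]},
])

```text
clock: 10.8
ee_pos: [0.6146, -0.2231, 0.2192]
ee_rot: [0.001, 0.996, -0.095, -0.001]
force: [-0.3, 0.1, -3.8]
grip_width: 0.0119
```

Call:
send_rows([
  {"claw": 1, "delta_pos": [4, 10, 0], "rot": [0, 0, 0]},
  {"claw": 1, "delta_pos": [6, 24, 0], "rot": [0, 0, 0]},
  {"claw": 1, "delta_pos": [6, 24, 0], "rot": [0, 0, 0]},
  {"claw": 1, "delta_pos": [6, 24, 0], "rot": [0, 0, 0]},
  {"claw": 1, "delta_pos": [6, 24, 0], "rot": [0, 0, 0]},
  {"claw": 1, "delta_pos": [6, 24, 0], "rot": [0, 0, 0]},
  {"claw": 1, "delta_pos": [6, 24, 0], "rot": [0, 0, 0]},
])

```text
clock: 11.5
ee_pos: [0.6176, -0.2415, 0.2198]
ee_rot: [-0.0, 0.996, -0.092, 0.0]
force: [-0.0, 0.2, -4.1]
grip_width: 0.0118
```

```bash
python3 look.py w6 2>/dev/null >/dev/null; python3 held.py w6.npz; python3 - <<'E'
from h import *
delta([.617,-.242,.190],-10.6);delta([.5476,-.2314,.190],-10.6)
c=cam('scene'); cv2.imwrite('pics/s6.png',cv2.resize(c['color'][100:300,180:420],None,fx=3,fy=3))
E
```

```text
handletop 998 [array([ -0.  , -20.93]), array([23.96, 19.85]), np.float64(0.01)] [ -0.2 -20.1 -30.4]
paneltop 1903 [array([-5.0e-02, -6.6e+01]), array([11.4 , 74.12]), np.float64(0.47)] [  0.4 -66.6  16.4]
paneltop x at y=-94,0: [0.11 0.35 0.62] deg 0.14 z [-2.0000e-03  1.6276e+01]
pin 179 [array([  0.14, -92.14]), array([7.08, 7.64]), np.float64(0.75)] [ -0.1 -91.9   1.5]
11.55 [ 0.6175 -0.2418  0.2198] [ 0.7  0.2 -4.5] [-0.09  0.03 -0.04] 0.011520203254741629
delta [-0.5  0.3 29.8] rot [-0.02 -0.01  0.04] | tool yaw -10.56 tcp [ 0.6175 -0.2418  0.2198]
delta [-70.6   2.6  29.8] rot [-0.02 -0.01  0.04] | tool yaw -10.56 tcp [ 0.6175 -0.2418  0.2198]
```

View pics/s6.png

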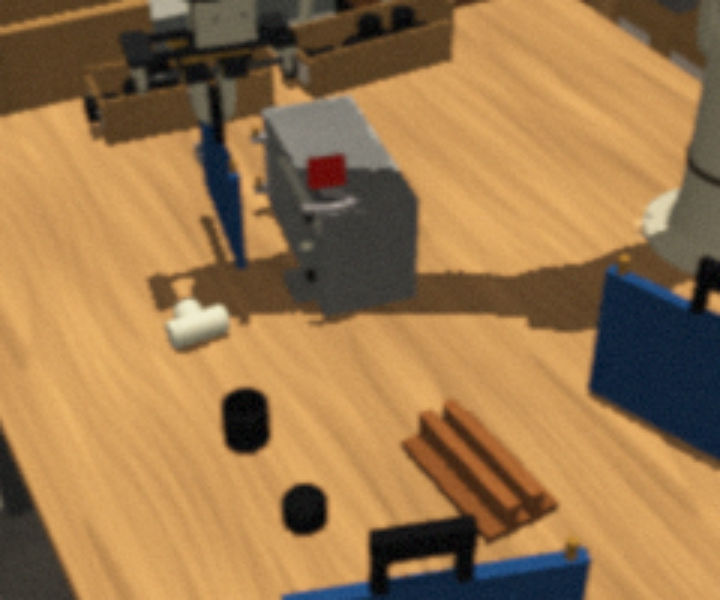

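The scene view shows the door (220,190 in the crop) held upright in front of the cabinet, with the fittings untouched. Now down to insertion height and in.

Call:
send_rows([
  {"claw": 1, "delta_pos": [0, 0, 15], "rot": [0, 0, 0]},
  {"claw": 1, "delta_pos": [0, 0, 30], "rot": [0, 0, 0]},
  {"claw": 1, "delta_pos": [-10, 1, 30], "rot": [0, 0, 0]},
  {"claw": 1, "delta_pos": [-22, 1, 30], "rot": [0, 0, 0]},
  {"claw": 1, "delta_pos": [-34, 2, 30], "rot": [0, 0, 0]},
  {"claw": 1, "delta_pos": [-46, 2, 30], "rot": [0, 0, 0]},
  {"claw": 1, "delta_pos": [-56, 2.5, 30], "rot": [0, 0, 0]},
  {"claw": 1, "delta_pos": [-64, 2.6, 30], "rot": [0, 0, 0]},
  {"claw": 1, "delta_pos": [-70.6, 2.6, 30], "rot": [0, 0, 0]},
  {"claw": 1, "delta_pos": [-70.6, 2.6, 30], "rot": [0, 0, 0]},
  {"claw": 1, "delta_pos": [-70.6, 2.6, 30], "rot": [0, 0, 0]},
  {"claw": 1, "delta_pos": [-70.6, 2.6, 30], "rot": [0, 0, 0]},
  {"claw": 1, "delta_pos": [-70.6, 2.6, 30], "rot": [0, 0, 0]},
])

```text
clock: 12.9
ee_pos: [0.5477, -0.2322, 0.1896]
ee_rot: [0.0, 0.996, -0.093, -0.0]
force: [0.1, 0.2, -3.3]
grip_width: 0.0114
```

```bash
python3 look.py w7 2>/dev/null >/dev/null; python3 held.py w7.npz; python3 - <<'E'
from h import *
delta([.5476,-.2314,.190],-10.6);delta([.5476,-.2314,.1647],-10.6)
# cabinet-relative check of pin & front edge in the wrist view
d=np.load('w7.npz');P=d['P'].reshape(-1,3);ok=np.isfinite(P[:,0])
yaw=np.radians(-8.97); Rz=np.array([[np.cos(yaw),-np.sin(yaw),0],[np.sin(yaw),np.cos(yaw),0],[0,0,1]]); o=np.array([.4717,-.2134,0])
Q=(P-o)@Rz*1000
t=ok&(abs(Q[:,2]-148)<4)&(abs(Q[:,1])<160)&(abs(Q[:,0])<100); q=Q[t]
print('top',len(q),cv2.minAreaRect(q[:,:2].astype(np.float32)),'front x',np.percentile(q[:,0],99),'y max',np.percentile(q[:,1],99.5))
s=manip.sense();A=rot(s['ee_rot']); print('socket in cab',((s['ee_pos']+A@np.array([0,.110,0])-o)@Rz*1000).round(1),'pin',((s['ee_pos']+A@np.array([0,-.092,0])-o)@Rz*1000).round(1))
C=d['color'].reshape(-1,3).astype(int)
m=ok&(C[:,2]>110)&(C[:,1]<70)&(Q[:,2]>190); print('red',m.sum(),cv2.minAreaRect(Q[m][:,:2].astype(np.float32)),np.median(Q[m],0))
E
```

```text
handletop 972 [array([  0.03, -20.8 ]), array([19.51, 23.92]), np.float64(89.64)] [ -0.1 -20.2 -30.4]
paneltop 1912 [array([ 4.000e-02, -6.559e+01]), array([11.42, 74.3 ]), np.float64(0.43)] [  0.5 -66.1  16.3]
paneltop x at y=-94,0: [0.16 0.45 0.79] deg 0.18 z [-2.0000e-03  1.6187e+01]
pin 268 [array([ -8.48, -90.11]), array([24.23, 13.24]), np.float64(6.47)] [ -1.2 -91.5   1.6]
12.95 [ 0.5476 -0.2321  0.1896] [-0.4 -0.1 -3.8] [-0.09  0.04  0.04] 0.011541648570396818
delta [-0.2 -0.7 -0.4] rot [ 0.    0.01 -0.02] | tool yaw -10.62 tcp [ 0.5476 -0.2321  0.1896]
delta [-0.2 -0.7 24.9] rot [ 0.    0.01 -0.02] | tool yaw -10.62 tcp [ 0.5476 -0.2321  0.1896]
top 36109 ((0.2565193176269531, 12.126304626464844), (237.71058654785156, 123.08622741699219), 89.695556640625) front x 58.87919276109063 y max 129.84871830260303
socket in cab [  74.8 -116.6  189.6] pin [ 80.6  85.3 189.6]
red 2451 ((41.542335510253906, 87.2535400390625), (14.019721984863281, 43.67271423339844), 85.41011810302734) [ 42.00662543  86.95291079 200.02151045]
```

The cabinet and cam agree with expectation: the cam axis is at (41.5, 87.3) and the bar is at about 0.08 rad. I lower gently in two stages and watch the force.

Call:
send_rows([
  {"claw": 1, "delta_pos": [0, -0.6, 0], "rot": [0, 0, 0]},
  {"claw": 1, "delta_pos": [0, -0.6, 3], "rot": [0, 0, 0]},
  {"claw": 1, "delta_pos": [0, -0.6, 6], "rot": [0, 0, 0]},
  {"claw": 1, "delta_pos": [0, -0.6, 8], "rot": [0, 0, 0]},
  {"claw": 1, "delta_pos": [0, -0.6, 10], "rot": [0, 0, 0]},
  {"claw": 1, "delta_pos": [0, -0.6, 11], "rot": [0, 0, 0]},
  {"claw": 1, "delta_pos": [0, -0.6, 12], "rot": [0, 0, 0]},
  {"claw": 1, "delta_pos": [0, -0.6, 13], "rot": [0, 0, 0]},
  {"claw": 1, "delta_pos": [0, -0.6, 14], "rot": [0, 0, 0]},
  {"claw": 1, "delta_pos": [0, -0.6, 14], "rot": [0, 0, 0]},
  {"claw": 1, "delta_pos": [0, -0.6, 14], "rot": [0, 0, 0]},
])

```text
clock: 14.05
ee_pos: [0.5475, -0.2316, 0.1757]
ee_rot: [-0.0, 0.996, -0.093, -0.0]
force: [0.3, -1.0, -4.1]
grip_width: 0.0114
```

```bash
python3 - <<'E'
from h import *
s=manip.sense();print(s['force'].round(2),s['moment'].round(2)); delta([.5476,-.2314,.1647],-10.6)
E
```

```text
[ 0.33 -0.96 -4.07] [-0.08  0.01 -0.02]
delta [ 0.1 -0.2 11. ] rot [-0.    0.   -0.03] | tool yaw -10.63 tcp [ 0.5475 -0.2316  0.1757]
```

Call:
send_rows([
  {"claw": 1, "delta_pos": [0, 0, 2], "rot": [0, 0, 0]},
  {"claw": 1, "delta_pos": [0, 0, 4], "rot": [0, 0, 0]},
  {"claw": 1, "delta_pos": [0, 0, 6], "rot": [0, 0, 0]},
  {"claw": 1, "delta_pos": [0, 0, 8], "rot": [0, 0, 0]},
  {"claw": 1, "delta_pos": [0, 0, 9], "rot": [0, 0, 0]},
  {"claw": 1, "delta_pos": [0, 0, 10], "rot": [0, 0, 0]},
  {"claw": 1, "delta_pos": [0, 0, 11], "rot": [0, 0, 0]},
  {"claw": 1, "delta_pos": [0, 0, 11], "rot": [0, 0, 0]},
  {"claw": 1, "delta_pos": [0, 0, 11], "rot": [0, 0, 0]},
  {"claw": 1, "delta_pos": [0, 0, 11], "rot": [0, 0, 0]},
])

```text
clock: 15.05
ee_pos: [0.5475, -0.2316, 0.1647]
ee_rot: [0.0, 0.996, -0.093, 0.0]
force: [-0.3, 0.9, -3.2]
grip_width: 0.0119
```

```bash
python3 look.py w8 2>/dev/null >/dev/null; python3 held.py w8.npz; python3 - <<'E'
from h import *
c=cam('scene'); cv2.imwrite('pics/s8.png',cv2.resize(c['color'][110:230,200:340],None,fx=5,fy=5,interpolation=cv2.INTER_CUBIC))
E
```

```text
handletop 982 [array([  0.06, -20.79]), array([23.9 , 19.56]), np.float64(0.39)] [ -0.2 -20.2 -30.4]
paneltop 1929 [array([-4.000e-02, -6.561e+01]), array([11.42, 74.23]), np.float64(0.46)] [  0.4 -66.1  16.4]
paneltop x at y=-94,0: [0.09 0.24 0.42] deg 0.1 z [-3.0000e-03  1.6196e+01]
pin 205 [array([ -7.69, -90.07]), array([22.61, 12.47]), np.float64(4.9)] [ -0.1 -91.5   1.4]
15.1 [ 0.5475 -0.2316  0.1647] [-0.   0.7 -4.2] [-0.13  0.07 -0.07] 0.011385408686579685
```

View pics/s8.png

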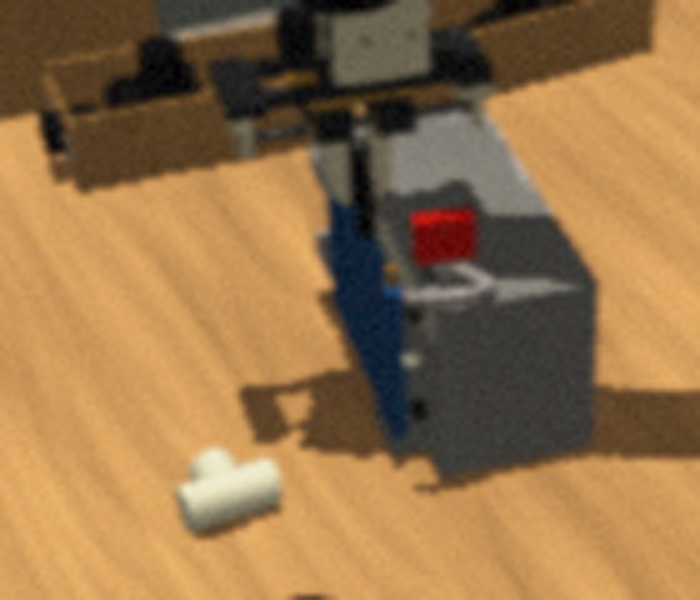

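The door (370,330 in the crop) is at the cabinet front, nearly shut, with the hook just outside the pin (390,275). I press down slightly to confirm the seat.

Call:
send_rows([
  {"claw": 1, "delta_pos": [0, 0, 0.5], "rot": [0, 0, 0]},
  {"claw": 1, "delta_pos": [0, 0, 1], "rot": [0, 0, 0]},
  {"claw": 1, "delta_pos": [0, 0, 1.5], "rot": [0, 0, 0]},
  {"claw": 1, "delta_pos": [0, 0, 1.5], "rot": [0, 0, 0]},
  {"claw": 1, "delta_pos": [0, 0, 1.5], "rot": [0, 0, 0]},
])

```text
clock: 15.65
ee_pos: [0.5482, -0.2312, 0.1639]
ee_rot: [-0.0, 0.996, -0.092, 0.001]
force: [-1.4, 3.6, 5.1]
grip_width: 0.0115
```

Seated: the vertical force went from -4 N to +5 N at z = 0.164. Release and rise.

Call:
send_rows([
  {"claw": 0.5, "delta_pos": [0, 0, -1], "rot": [0, 0, 0]},
  {"claw": 0.5, "delta_pos": [0, 0, -1], "rot": [0, 0, 0]},
  {"claw": 0.5, "delta_pos": [0, 0, -1], "rot": [0, 0, 0]},
  {"claw": 0.5, "delta_pos": [0, 0, -1], "rot": [0, 0, 0]},
  {"claw": 0.5, "delta_pos": [0, 0, -1], "rot": [0, 0, 0]},
  {"claw": 0.5, "delta_pos": [0, 0, -1], "rot": [0, 0, 0]},
  {"claw": 0.5, "delta_pos": [0, 0, -1], "rot": [0, 0, 0]},
  {"claw": 0.5, "delta_pos": [0, 0, -1], "rot": [0, 0, 0]},
  {"claw": 0.5, "delta_pos": [0, 0, -15], "rot": [0, 0, 0]},
  {"claw": 0.5, "delta_pos": [0, 0, -45], "rot": [0, 0, 0]},
  {"claw": 0.5, "delta_pos": [0, 0, -85], "rot": [0, 0, 0]},
  {"claw": 0.5, "delta_pos": [0, 0, -85], "rot": [0, 0, 0]},
  {"claw": 0.5, "delta_pos": [0, 0, -85], "rot": [0, 0, 0]},
  {"claw": 0.5, "delta_pos": [0, 0, -85], "rot": [0, 0, 0]},
])

```text
clock: 17.05
ee_pos: [0.547, -0.2312, 0.2479]
ee_rot: [-0.0, 0.996, -0.093, -0.0]
force: [-0.0, 0.9, 0.5]
grip_width: 0.0457
```

```bash
cat > chk.py <<'E'
from h import *
import sys
d=np.load(sys.argv[1]);P=d['P'].reshape(-1,3);ok=np.isfinite(P[:,0]);C=d['color'].reshape(-1,3).astype(int)
yaw=np.radians(-8.97); Rz=np.array([[np.cos(yaw),-np.sin(yaw),0],[np.sin(yaw),np.cos(yaw),0],[0,0,1]]); o=np.array([.4717,-.2134,0])
Q=(P-o)@Rz*1000
def rep(n,m):
    q=Q[m]; print(n,len(q),[np.round(a,1) for a in cv2.minAreaRect(q[:,:2].astype(np.float32))] if len(q)>4 else '',np.median(q,0).round(1) if len(q) else '')
near=ok&(Q[:,0]>60)&(Q[:,0]<110)&(Q[:,1]>-140)&(Q[:,1]<110)
rep('panel top',near&(C[:,0]>1.5*C[:,2])&(Q[:,2]>140))
rep('handle top',near&(abs(Q[:,2]-195)<5)&(abs(Q[:,1]+8)<40))
rep('pin',near&(C[:,2]>C[:,0]+40)&(Q[:,2]>157)&(Q[:,2]<170)&(Q[:,1]>75)&(Q[:,1]<100))
rep('red',ok&(C[:,2]>110)&(C[:,1]<70)&(Q[:,2]>192)&(abs(Q[:,1]-87)<40)&(abs(Q[:,0]-41)<40))
E
python3 look.py w9 >/dev/null 2>&1; python3 chk.py w9.npz; python3 - <<'E'
from h import *
print(manip.sense()['joint_positions'].round(2))
delta([.5263,-.1337,.25],76.4)
E
```

```text
panel top 1090 [array([78.3,  3.1]), array([186.6,  10.8]), np.float64(88.0)] [ 79.2  49.  147.3]
handle top 1048 [array([78.3, -7.1]), array([63.6, 11.6]), np.float64(87.9)] [ 78.2  -4.1 194.4]
pin 69 [array([73.4, 86. ]), array([10.9, 22.1]), np.float64(88.5)] [ 81.1  86.5 161.8]
red 1242 [array([41.1, 87.3]), array([14. , 44.2]), np.float64(85.5)] [ 41.6  87.2 200. ]
[ 0.1   0.36  0.33  1.7  -0.13  1.11  0.28]
delta [-38.1 -92.   -2.6] rot [-1.000e-01  7.000e-02 -8.703e+01] | tool yaw -10.63 tcp [ 0.5468 -0.2312  0.2473]
```

View pics/w9.png

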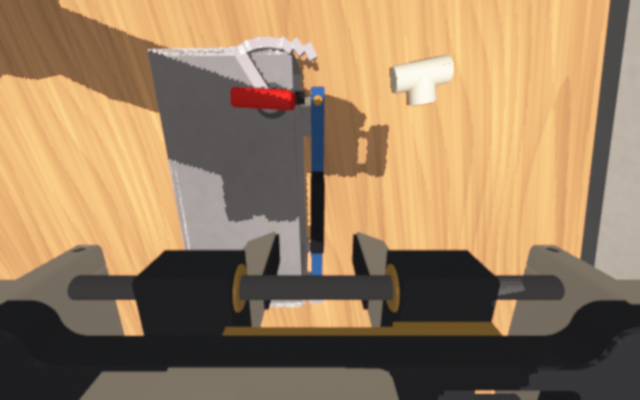

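The wrist view shows the door hung, with the pin at (318,99), the hook tip at (313,52) outside it, and the red bar at (262,98). The pin is about 6 mm from shut, close to the 7 mm limit, so I nudge the handle in with a finger first.

Call:
send_rows([
  {"claw": 0.5, "delta_pos": [0, 0, 40], "rot": [0, 0, 0]},
  {"claw": 0.5, "delta_pos": [0, 0, 72], "rot": [0, 0, 0]},
  {"claw": 0.5, "delta_pos": [0, 0, 75], "rot": [0, 0, 0]},
  {"claw": 0.5, "delta_pos": [-10, 0, 75], "rot": [0, 0, 0]},
  {"claw": 0.5, "delta_pos": [-15, 0, 75], "rot": [0, 0, 0]},
  {"claw": 0.5, "delta_pos": [-17, 0, 75], "rot": [0, 0, 0]},
  {"claw": 0.5, "delta_pos": [-18, 0, 75], "rot": [0, 0, 0]},
  {"claw": 0.5, "delta_pos": [-19, 0, 75], "rot": [0, 0, 0]},
  {"claw": 0.5, "delta_pos": [-19.5, 0, 75], "rot": [0, 0, 0]},
  {"claw": 0.5, "delta_pos": [-19.5, 0, 75], "rot": [0, 0, 0]},
  {"claw": 0.5, "delta_pos": [-19.5, 0, 75], "rot": [0, 0, 0]},
])

```text
clock: 18.2
ee_pos: [0.5287, -0.228, 0.1734]
ee_rot: [0.0, 0.996, -0.093, 0.0]
force: [-0.1, 0.2, 1.1]
grip_width: 0.0458
```

Call:
send_rows([
  {"claw": 0.5, "delta_pos": [2, 0, 0], "rot": [0, 0, 0]},
  {"claw": 0.5, "delta_pos": [4, 0, 0], "rot": [0, 0, 0]},
  {"claw": 0.5, "delta_pos": [10, 0, 0], "rot": [0, 0, 0]},
  {"claw": 0.5, "delta_pos": [17, 0, 0], "rot": [0, 0, 0]},
  {"claw": 0.5, "delta_pos": [17, 0, -20], "rot": [0, 0, 0]},
  {"claw": 0.5, "delta_pos": [17, 0, -55], "rot": [0, 0, 0]},
  {"claw": 0.5, "delta_pos": [17, 0, -75], "rot": [0, 0, 0]},
  {"claw": 0.5, "delta_pos": [17, 0, -75], "rot": [0, 0, 0]},
  {"claw": 0.5, "delta_pos": [17, 0, -75], "rot": [0, 0, 0]},
])

```text
clock: 19.1
ee_pos: [0.5455, -0.2311, 0.2482]
ee_rot: [0.0, 0.996, -0.093, 0.0]
force: [-0.5, -0.6, -1.5]
grip_width: 0.0459
```

```bash
python3 look.py w10 >/dev/null 2>&1; python3 chk.py w10.npz; python3 - <<'E'
from h import *
delta([.5263,-.1337,.25],76.4)
E
```

```text
panel top 1130 [array([76.6,  3.4]), array([187.4,  11.1]), np.float64(88.3)] [ 77.5  49.6 147.2]
handle top 1066 [array([75.2, -6.9]), array([63.3, 11.8]), np.float64(88.7)] [ 75.4  -4.5 194.4]
pin 71 [array([70.8, 86.5]), array([22.8, 10.7]), np.float64(10.2)] [ 78.9  85.9 161.7]
red 1242 [array([41.1, 87.3]), array([13.9, 44.2]), np.float64(85.3)] [ 41.5  87.1 200. ]
delta [-36.2 -92.   -2.6] rot [-6.000e-02  4.000e-02 -8.702e+01] | tool yaw -10.62 tcp [ 0.5449 -0.2308  0.2474]
```

The pin is now about 4 mm from shut. On to the cam bar.

Call:
send_rows([
  {"claw": 0.5, "delta_pos": [-5, -10, -3], "rot": [0, 0, -8]},
  {"claw": 0.5, "delta_pos": [-10, -20, -3], "rot": [0, 0, -16]},
  {"claw": 0.5, "delta_pos": [-15, -30, -3], "rot": [0, 0, -24]},
  {"claw": 0.5, "delta_pos": [-20, -40, -3], "rot": [0, 0, -32]},
  {"claw": 0.5, "delta_pos": [-25, -50, -3], "rot": [0, 0, -40]},
  {"claw": 0.5, "delta_pos": [-28, -60, -3], "rot": [0, 0, -48]},
  {"claw": 0.5, "delta_pos": [-30, -70, -3], "rot": [0, 0, -56]},
  {"claw": 0.5, "delta_pos": [-33, -80, -3], "rot": [0, 0, -64]},
  {"claw": 0.5, "delta_pos": [-36, -92, -3], "rot": [0, 0, -72]},
  {"claw": 0.5, "delta_pos": [-36, -92, -3], "rot": [0, 0, -80]},
  {"claw": 0.5, "delta_pos": [-36, -92, -3], "rot": [0, 0, -87]},
  {"claw": 0.5, "delta_pos": [-36, -92, -3], "rot": [0, 0, -87]},
  {"claw": 0.5, "delta_pos": [-36, -92, -3], "rot": [0, 0, -87]},
  {"claw": 0.5, "delta_pos": [-36, -92, -3], "rot": [0, 0, -87]},
  {"claw": 0.5, "delta_pos": [-36, -92, -3], "rot": [0, 0, -87]},
])

```text
clock: 20.65
ee_pos: [0.5265, -0.1341, 0.2509]
ee_rot: [-0.0, 0.787, 0.618, -0.0]
force: [-0.5, 0.1, 0.4]
grip_width: 0.0458
```

```bash
python3 - <<'E'
from h import *
print(manip.sense()['joint_positions'].round(2))
delta([.5263,-.1337,.168],76.4)
E
```

```text
[ 0.16  0.25  0.05  1.81 -0.01  1.08  1.54]
delta [ 0.3 -0.2 82.9] rot [-0.03  0.   -0.12] | tool yaw 76.28 tcp [ 0.5265 -0.1341  0.2509]
```

Call:
send_rows([
  {"claw": 0.5, "delta_pos": [0.3, 0, 35], "rot": [0, 0, 0]},
  {"claw": 0.5, "delta_pos": [0.3, 0, 65], "rot": [0, 0, 0]},
  {"claw": 0.5, "delta_pos": [0.3, 0, 80], "rot": [0, 0, 0]},
  {"claw": 0.5, "delta_pos": [0.3, 0, 83], "rot": [0, 0, 0]},
  {"claw": 1, "delta_pos": [0.3, 0, 83], "rot": [0, 0, 0]},
  {"claw": 1, "delta_pos": [0.3, 0, 83], "rot": [0, 0, 0]},
  {"claw": 1, "delta_pos": [0.3, 0, 83], "rot": [0, 0, 0]},
  {"claw": 1, "delta_pos": [0.3, 0, 83], "rot": [0, 0, 0]},
  {"claw": 1, "delta_pos": [0.3, 0, 83], "rot": [0, 0, 0]},
  {"claw": 1, "delta_pos": [0.3, 0, 83], "rot": [0, 0, 0]},
  {"claw": 1, "delta_pos": [0.3, 0, 83], "rot": [0, 0, 0]},
  {"claw": 1, "delta_pos": [0.3, 0, 83], "rot": [0, 0, 0]},
  {"claw": 1, "delta_pos": [0.3, 0, 83], "rot": [0, 0, 0]},
], squeeze=40)

```text
clock: 21.95
ee_pos: [0.527, -0.1349, 0.1691]
ee_rot: [0.001, 0.786, 0.618, 0.0]
force: [-2.5, -3.8, 6.4]
grip_width: 0.0138
```

Call:
send_rows([
  {"claw": 1, "delta_pos": [0, 0, -1], "rot": [0, 0, 5]},
  {"claw": 1, "delta_pos": [0, 0, -1], "rot": [0, 0, 10]},
  {"claw": 1, "delta_pos": [0, 0, -1], "rot": [0, 0, 15]},
  {"claw": 1, "delta_pos": [0, 0, -1], "rot": [0, 0, 20]},
  {"claw": 1, "delta_pos": [0, 0, -1], "rot": [0, 0, 25]},
  {"claw": 1, "delta_pos": [0, 0, -1], "rot": [0, 0, 30]},
  {"claw": 1, "delta_pos": [0, 0, -1], "rot": [0, 0, 35]},
  {"claw": 1, "delta_pos": [0, 0, -1], "rot": [0, 0, 40]},
  {"claw": 1, "delta_pos": [0, 0, -1], "rot": [0, 0, 45]},
])

```text
clock: 22.85
ee_pos: [0.5264, -0.1358, 0.1691]
ee_rot: [0.001, 0.963, 0.268, -0.0]
force: [-0.2, -5.3, -1.2]
grip_width: 0.014
```

Call:
send_rows([
  {"claw": 1, "delta_pos": [0, 0, 0], "rot": [0, 0, 5]},
  {"claw": 1, "delta_pos": [0, 0, 0], "rot": [0, 0, 10]},
  {"claw": 1, "delta_pos": [0, 0, 0], "rot": [0, 0, 15]},
  {"claw": 1, "delta_pos": [0, 0, 0], "rot": [0, 0, 20]},
  {"claw": 1, "delta_pos": [0, 0, 0], "rot": [0, 0, 25]},
  {"claw": 1, "delta_pos": [0, 0, 0], "rot": [0, 0, 30]},
  {"claw": 1, "delta_pos": [0, 0, 0], "rot": [0, 0, 35]},
  {"claw": 1, "delta_pos": [0, 0, 0], "rot": [0, 0, 40]},
  {"claw": 1, "delta_pos": [0, 0, 0], "rot": [0, 0, 41]},
  {"claw": 1, "delta_pos": [0, 0, 0], "rot": [0, 0, 41]},
  {"claw": 1, "delta_pos": [0, 0, 0], "rot": [0, 0, 41]},
  {"claw": 1, "delta_pos": [0, 0, 0], "rot": [0, 0, 41]},
])

```text
clock: 24.05
ee_pos: [0.5255, -0.1355, 0.1691]
ee_rot: [0.001, 0.996, -0.085, -0.001]
force: [-2.4, -4.6, 2.8]
grip_width: 0.0138
```

```bash
python3 - <<'E'
from h import *
s=manip.sense(); print(s['force'].round(1),s['moment'].round(2),s['grip_width']); delta([.527,-.135,.168],-9)
E
```

```text
[-2.4 -4.6  2.8] [-1.19  0.74 -0.01] 0.013844834275968585
delta [ 1.3 -0.8  1.1] rot [ 0.1   0.08 -0.73] | tool yaw -9.73 tcp [ 0.5255 -0.1355  0.1691]
```

Call:
send_rows([
  {"claw": 0.7, "delta_pos": [0, 0, 0], "rot": [0, 0, 0]},
  {"claw": 0.7, "delta_pos": [0, 0, 0], "rot": [0, 0, 0]},
  {"claw": 0.7, "delta_pos": [0, 0, 0], "rot": [0, 0, 0]},
  {"claw": 0.7, "delta_pos": [0, 0, 0], "rot": [0, 0, 0]},
  {"claw": 0.7, "delta_pos": [0, 0, 0], "rot": [0, 0, 0]},
  {"claw": 0.7, "delta_pos": [0, 0, 0], "rot": [0, 0, 0]},
  {"claw": 0.7, "delta_pos": [0, 0, -20], "rot": [0, 0, 0]},
  {"claw": 0.7, "delta_pos": [0, 0, -50], "rot": [0, 0, 0]},
  {"claw": 0.7, "delta_pos": [0, 40, -90], "rot": [0, 0, 0]},
  {"claw": 0.7, "delta_pos": [0, 85, -110], "rot": [0, 0, 0]},
  {"claw": 0.7, "delta_pos": [0, 85, -110], "rot": [0, 0, 0]},
  {"claw": 0.7, "delta_pos": [0, 85, -110], "rot": [0, 0, 0]},
  {"claw": 0.7, "delta_pos": [0, 85, -110], "rot": [0, 0, 0]},
])

```text
clock: 25.35
ee_pos: [0.5123, -0.2162, 0.2783]
ee_rot: [-0.001, 0.997, -0.084, -0.001]
force: [-0.8, 1.5, -0.8]
grip_width: 0.0275
```

```bash
python3 look.py w11 >/dev/null 2>&1; python3 chk.py w11.npz; python3 - <<'E'
import cv2
cv2.imwrite('pics/w11c.png',cv2.resize(cv2.imread('pics/w11.png')[:320,150:500],None,fx=1.7,fy=1.7))
E
```

```text
panel top 826 [array([74.6, 24.6]), array([143.9,  11.3]), np.float64(88.3)] [ 72.6  41.6 147.1]
handle top 674 [array([74.2, -1.4]), array([51.6, 12.2]), np.float64(88.4)] [ 74.    0.7 194.3]
pin 72 [array([80.4, 86.7]), array([14.7, 24.4]), np.float64(4.9)] [ 77.9  85.3 161.8]
red 853 [array([41.1, 86.9]), array([42.2, 13.2]), np.float64(89.8)] [ 41.2  87.5 200. ]
```

View pics/w11c.png

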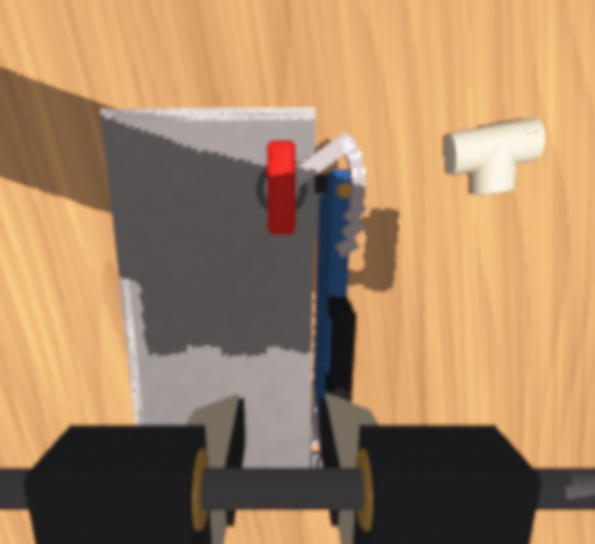

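The cam is turned (bar at 90°) and the hook lies outside the pin, which is at about (352,112) in the full picture. I check the pin's x directly.

```bash
python3 - <<'E'
from h import *
yaw=np.radians(-8.97); Rz=np.array([[np.cos(yaw),-np.sin(yaw),0],[np.sin(yaw),np.cos(yaw),0],[0,0,1]]); o=np.array([.4717,-.2134,0])
d=np.load('w11.npz');T=d['T'];K=d['K']
hsv=cv2.cvtColor(d['color'],cv2.COLOR_BGR2HSV); sub=hsv[100:124,340:366]
m=(sub[...,0]>12)&(sub[...,0]<30)&(sub[...,1]>120); n,l,st,ce=cv2.connectedComponentsWithStats(m.astype(np.uint8))
print(st,ce+[340,100])
def cab(u,v,z):
    r=T[:3,:3]@np.array([(u-K[0,2])/K[0,0],(v-K[1,2])/K[1,1],1]);t=(z-T[2,3])/r[2];return ((T[:3,3]+t*r-o)@Rz*1000).round(1)
print(cab(352.4,111.8,.163))
Q=((d['P']-o)@Rz*1000); z=Q[100:124,340:366]
mm=abs(z[...,2]-163)<3; print('pin depth',mm.sum(),z[mm].mean(0) if mm.any() else '')
t=np.isfinite(Q[...,0])&(abs(Q[...,2]-148)<3)&(abs(Q[...,1])<90)&(Q[...,0]>30)&(Q[...,0]<66); print('cab front x',np.percentile(Q[t][:,0],99.5))
# blue panel outer/inner x by y
C=d['color'].astype(int);b=(C[...,0]>1.5*C[...,2])&(abs(Q[...,2]-147.5)<2.5)
for y in [-25,0,25,50,70,85]:
    k=b&(abs(Q[...,1]-y)<4); 
    if k.sum(): print(y,k.sum(),np.percentile(Q[k][:,0],[3,97]).round(1))
E
```

```text
[[  0   0  26  24 572]
 [  9   9   8   7  45]
 [ 25  14   1   7   7]] [[352.36188811 111.41433566]
 [352.31111111 111.73333333]
 [365.         117.        ]]
[ 76.2  85.5 163. ]
pin depth 252 [ 82.08052382  85.60849961 162.13971354]
cab front x 59.495548807228346
-25 21 [68.6 70.8]
0 19 [69.3 71.4]
25 63 [69.9 79.5]
50 36 [70.5 75.9]
70 65 [71.2 79.3]
85 20 [70.9 73.3]
```

```bash
python3 - <<'E'
from h import *
yaw=np.radians(-8.97); Rz=np.array([[np.cos(yaw),-np.sin(yaw),0],[np.sin(yaw),np.cos(yaw),0],[0,0,1]]); o=np.array([.4717,-.2134,0])
for f in ['w9','w10','w11']:
    d=np.load(f+'.npz');T=d['T'];K=d['K'];Q=((d['P']-o)@Rz*1000);C=d['color'].astype(int)
    t=np.isfinite(Q[...,0])&(abs(Q[...,2]-148)<3)&(Q[...,0]<66)&(abs(Q[...,0])<70)
    E=[]
    for y in range(-20,66,5):
        k=t&(abs(Q[...,1]-y)<2.5)
        if k.sum()>20: E.append((y,Q[k][:,0].max(),Q[k][:,0].min()))
    E=np.array(E); print(f,'front slope deg',np.degrees(np.polyfit(E[:,0],E[:,1],1)[0]).round(2),'at y=87',np.polyval(np.polyfit(E[:,0],E[:,1],1),87).round(2),'back',np.degrees(np.polyfit(E[:,0],E[:,2],1)[0]).round(2))
    b=(C[...,0]>1.5*C[...,2])&(abs(Q[...,2]-147.5)<2.5)&(Q[...,0]>62)&(Q[...,0]<95)
    E=np.array([(y,np.percentile(Q[b&(abs(Q[...,1]-y)<3)][:,0],4)) for y in range(-20,80,6) if (b&(abs(Q[...,1]-y)<3)).sum()>8])
    print('  panel inner slope',np.degrees(np.polyfit(E[:,0],E[:,1],1)[0]).round(2),'at y=87',np.polyval(np.polyfit(E[:,0],E[:,1],1),87).round(2))
    # pin by hue blob near its expected pixel
    p=o+Rz@np.array([.077,.087,.163]);u,v=proj(dict(T=T,intrinsics=K),p)[0].round().astype(int)
    hsv=cv2.cvtColor(d['color'],cv2.COLOR_BGR2HSV);s=hsv[v-12:v+12,u-14:u+14];m=((s[...,0]>12)&(s[...,0]<30)&(s[...,1]>120)).astype(np.uint8)
    n,l,st,ce=cv2.connectedComponentsWithStats(m)
    for i in range(1,n):
        if 20<st[i,4]<90:
            a,bb=ce[i]+[u-14,v-12];r=T[:3,:3]@np.array([(a-K[0,2])/K[0,0],(bb-K[1,2])/K[1,1],1]);tt=(.163-T[2,3])/r[2];print('  pin',st[i,4],((T[:3,3]+tt*r-o)@Rz*1000).round(1))
E
```

```text
w9 front slope deg 0.4 at y=87 59.9 back 0.4
  panel inner slope 0.85 at y=87 75.84
  pin 42 [ 72.6  93.9 163. ]
  pin 57 [ 81.4  85.9 163. ]
w10 front slope deg 0.43 at y=87 59.97 back 0.31
  panel inner slope 1.53 at y=87 74.33
  pin 30 [ 71.   94.8 163. ]
  pin 72 [ 87.2  87.4 163. ]
  pin 52 [ 79.2  86.  163. ]
w11 front slope deg 0.46 at y=87 59.51 back 0.35
  panel inner slope 1.32 at y=87 71.25
  pin 45 [ 76.2  85.6 163. ]
```

The pin is now about 1.5 mm from the shut position (6.4, then 4.2, then about 1.6 mm), inside the 3 mm limit but with little margin. I give the cam a few more degrees to firm it up.

```bash
python3 - <<'E'
from h import *
delta([.5260,-.1350,.25],-9.4); delta([.5260,-.1350,.169],-9.4)
E
```

```text
delta [  0.2 -81.7  28.2] rot [-0.07  0.11 -0.12] | tool yaw -9.52 tcp [ 0.5124 -0.2156  0.278 ]
delta [  0.3 -81.6 109.2] rot [-0.07  0.11 -0.12] | tool yaw -9.52 tcp [ 0.5124 -0.2156  0.278 ]
```

Call:
send_rows([
  {"claw": 0.7, "delta_pos": [0, -40, 10], "rot": [0, 0, 0]},
  {"claw": 0.7, "delta_pos": [0, -82, 28], "rot": [0, 0, 0]},
  {"claw": 0.7, "delta_pos": [0, -82, 28], "rot": [0, 0, 0]},
  {"claw": 0.7, "delta_pos": [0, -82, 28], "rot": [0, 0, 0]},
  {"claw": 0.7, "delta_pos": [0, -82, 65], "rot": [0, 0, 0]},
  {"claw": 0.7, "delta_pos": [0, -82, 95], "rot": [0, 0, 0]},
  {"claw": 0.7, "delta_pos": [0, -82, 108], "rot": [0, 0, 0]},
  {"claw": 1, "delta_pos": [0, -82, 108], "rot": [0, 0, 0]},
  {"claw": 1, "delta_pos": [0, -82, 108], "rot": [0, 0, 0]},
  {"claw": 1, "delta_pos": [0, -82, 108], "rot": [0, 0, 0]},
  {"claw": 1, "delta_pos": [0, -82, 108], "rot": [0, 0, 0]},
  {"claw": 1, "delta_pos": [0, -82, 108], "rot": [0, 0, 0]},
  {"claw": 1, "delta_pos": [0, -82, 108], "rot": [0, 0, 2]},
  {"claw": 1, "delta_pos": [0, -82, 108], "rot": [0, 0, 4]},
  {"claw": 1, "delta_pos": [0, -82, 108], "rot": [0, 0, 6]},
  {"claw": 1, "delta_pos": [0, -82, 108], "rot": [0, 0, 6]},
  {"claw": 1, "delta_pos": [0, -82, 108], "rot": [0, 0, 6]},
])

```text
clock: 27.1
ee_pos: [0.5253, -0.1375, 0.1719]
ee_rot: [0.001, 0.991, -0.135, -0.001]
force: [-5.5, -2.2, 0.6]
grip_width: 0.0148
```

```bash
python3 - <<'E'
from h import *
s=manip.sense(); print(s['force'].round(1),s['moment'].round(2),s['grip_width']); delta([.5260,-.1350,.169],-9.4)
E
```

```text
[-5.5 -2.2  0.6] [-0.5   1.33  1.05] 0.01482228800499687
delta [ 0.  -2.6  2.9] rot [ 0.09  0.07 -6.1 ] | tool yaw -15.5 tcp [ 0.5253 -0.1375  0.1719]
```

The cam is on its end stop (about 1 N m reaction moment), so it is fully closed. Release and back off.

Call:
send_rows([
  {"claw": 0.65, "delta_pos": [0, 0, 0], "rot": [0, 0, 0]},
  {"claw": 0.65, "delta_pos": [0, 0, 0], "rot": [0, 0, 0]},
  {"claw": 0.65, "delta_pos": [0, 0, 0], "rot": [0, 0, 0]},
  {"claw": 0.65, "delta_pos": [0, 0, 0], "rot": [0, 0, 0]},
  {"claw": 0.65, "delta_pos": [0, 0, 0], "rot": [0, 0, 0]},
  {"claw": 0.65, "delta_pos": [0, 0, 0], "rot": [0, 0, 0]},
  {"claw": 0.65, "delta_pos": [0, 0, -20], "rot": [0, 0, 0]},
  {"claw": 0.65, "delta_pos": [0, 0, -50], "rot": [0, 0, 0]},
  {"claw": 0.65, "delta_pos": [0, 30, -90], "rot": [0, 0, -3]},
  {"claw": 0.65, "delta_pos": [0, 60, -105], "rot": [0, 0, -6]},
  {"claw": 0.65, "delta_pos": [0, 60, -105], "rot": [0, 0, -6]},
  {"claw": 0.65, "delta_pos": [0, 60, -105], "rot": [0, 0, -6]},
  {"claw": 0.65, "delta_pos": [0, 60, -105], "rot": [0, 0, -6]},
])

```text
clock: 28.4
ee_pos: [0.5099, -0.1931, 0.2752]
ee_rot: [-0.001, 0.997, -0.084, -0.001]
force: [-0.4, 1.6, -0.1]
grip_width: 0.0319
```

```bash
python3 look.py w12 >/dev/null 2>&1; python3 chk.py w12.npz; python3 - <<'E'
from h import *
yaw=np.radians(-8.97); Rz=np.array([[np.cos(yaw),-np.sin(yaw),0],[np.sin(yaw),np.cos(yaw),0],[0,0,1]]); o=np.array([.4717,-.2134,0])
d=np.load('w12.npz');T=d['T'];K=d['K']
p=o+Rz@np.array([.077,.087,.163]);u,v=proj(dict(T=T,intrinsics=K),p)[0].round().astype(int)
hsv=cv2.cvtColor(d['color'],cv2.COLOR_BGR2HSV);s=hsv[v-12:v+12,u-14:u+14];m=((s[...,0]>12)&(s[...,0]<30)&(s[...,1]>120)).astype(np.uint8)
n,l,st,ce=cv2.connectedComponentsWithStats(m)
for i in range(1,n):
    a,bb=ce[i]+[u-14,v-12];r=T[:3,:3]@np.array([(a-K[0,2])/K[0,0],(bb-K[1,2])/K[1,1],1]);tt=(.163-T[2,3])/r[2];print('  pin',st[i,4],((T[:3,3]+tt*r-o)@Rz*1000).round(1))
Q=(d['P']-o)@Rz*1000; t=np.isfinite(Q[...,0])&(abs(Q[...,2]-148)<3)&(Q[...,0]<66)&(Q[...,0]>0)&(abs(Q[...,1]-55)<10); print('front',Q[t][:,0].max())
s=manip.sense(); print(s['clock'],s['force'].round(1),s['ee_pos'])
c=cam('top')
for l in ['coupling','tee','endcap']:
    for o_ in manip.outline_of('top',l)[:1]: print(l,np.round(o_['uv']),np.nanmedian(c['P'][o_['pixels']],0).round(3))
cv2.imwrite('pics/w12c.png',cv2.resize(d['color'][:220,v-v+u-110:u+110],None,fx=2.7,fy=2.7,interpolation=cv2.INTER_CUBIC))
E
```

```text
panel top 755 [array([74.7, 38.2]), array([118. ,  10.9]), np.float64(88.3)] [ 72.8  45.2 147.1]
handle top 372 [array([74.5,  9.4]), array([29.9, 12.1]), np.float64(88.1)] [ 74.3  11.5 194.3]
pin 57 [array([80.3, 87.2]), array([14.9, 23.6]), np.float64(5.1)] [ 76.6  86.5 161.8]
red 827 [array([41.3, 87. ]), array([42.7, 13.2]), np.float64(89.3)] [ 41.3  88.4 200. ]
  pin 11 [ 88.6  93.9 163. ]
  pin 47 [ 75.9  86.2 163. ]
  pin 13 [ 89.1  82.3 163. ]
front 59.30202075397537
28.45 [-0.4  0.   0.3] [ 0.50988578 -0.19289887  0.27507419]
coupling [380. 193.] [ 0.551 -0.155  0.141]
tee [371. 162.] [ 0.696 -0.131  0.031]
```

View pics/w12c.png

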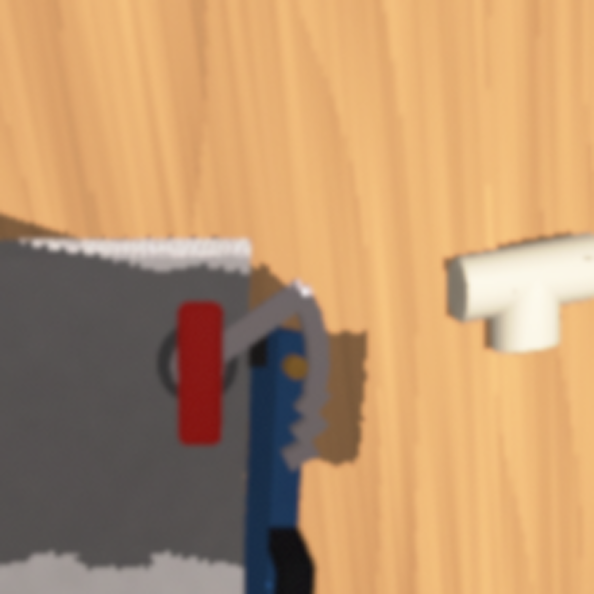

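The crop shows the hook wrapped outside the pin (295,366), the panel close against the stops, and the tool clear of everything. Handing in.

```bash
python3 -c "
from cell import manip
print(manip.job_done())"
```

```text
the job is handed in; nothing more can be done
None
```

I took the door out of the stand and lowered it onto both pintles while holding it. I then let go and turned the red cam clockwise to its end stop, and handed the job in at about 28.5 s. The hand-in reports no verdict.

**Hanging:** while lowering, the sockets went past the pintle tips without resistance. At full depth the vertical force went from -4 N to +5 N, so the door is seated. After release, the panel and handle tops measured within 1 mm of the nominal heights for a hung door.

**Extra steps:** after release the pin was about 6 mm from shut, close to the 7 mm limit for the hook. I pushed the handle in with a finger until it was about 4 mm before turning the cam. After the quarter turn I gripped the bar again and turned a few degrees further, to confirm it was on its stop.

**Final checks:**
- **Cam:** about 1.56 rad, with the hook outside the pin.
- **Pin:** 75.9 mm, or about 76.6 mm referred to the measured cabinet front. The limit is 78 mm, so the margin is only 1 to 2 mm, and my measurement could be off by about that.
- **Robot:** about 275 mm up, touching nothing.
- **Fittings:** the tee is within about 4 mm of where it started, which is measurement noise. The last detector pass put the coupling on the cabinet instead and did not find the end cap. Neither was re-measured at the end, but nothing came near them and both looked undisturbed in the last view that showed them.

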